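# Put the ring gauge away and hold the gauge chest's lid at 45 degrees

## Task

Put the steel ring gauge (the large ring with the hole, not the solid slug or the small collar) flat in the open drawer of the grey gauge chest, lowering it right down before letting go, and push the drawer fully shut. Only then lift the chest's lid, which falls shut by itself, and hold it open at 45 degrees with the gripper so that I can take out the next gauge with both hands: finish while still holding it there, and leave everything else on the bench where it is.

Things in the scene. Friction and masses are not known exactly. Their poses are not given: they have to be found in the camera images.
- chest: Grey painted steel gauge chest, fixed to the bench, 160 mm deep (x), 300 mm wide (y), 103 mm high over the closed lid. Origin: centre of its underside; its x axis points from its front to its back, so the front face is at x = -80 mm and faces the robot; z up. One shallow drawer below, a till under a hinged lid above.
- drawer_in (a point): Centre of the drawer's inner floor, moving with the drawer; axes as the chest's. It is 12 mm above the bench. The felt-lined inside is 140 mm (x) by 270 mm (y); the wooden side and back walls stand 32 mm above the floor. Drawer shut, this point is at x = -10 mm in the chest's frame.
- drawer_front (a point): Centre of the outer face of the drawer's front panel, moving with the drawer; axes as the chest's. The panel is a flat grey plate 12 mm thick and 296 mm wide, from 6 to 59 mm above the bench, with a flush dark pull plate and nothing protruding. Drawer shut, it lies against the chest's front, this point at x = -92 mm in the chest's frame.
- drawer (a joint): How far the drawer is pulled out of the chest towards the robot, m: 0 shut, 0.125 fully out. It starts 0.104 to 0.116 out; only that length of it, next to the panel, is open to the sky. It slides with about 2 N of friction and stays where it is left.
- lid (a joint): Opening angle of the chest's lid, rad: 0 closed, 1.2 at its stop; 45 degrees is 0.785. Hinged along the chest's upper back edge, the front edge rises. The lid is a plate 160 x 300 x 8 mm of 0.4 to 0.65 kg; it falls shut from any angle when let go, and nothing props it.
- lid_handle (a point): Middle of the bar of the lid's handle, moving with the lid: a round steel bar 12 mm thick and 100 mm long, parallel to the chest's y axis, on two end posts, its centre line 35 mm above the lid's upper face and 35 mm behind the lid's front edge. It can be pinched from above across the bar, and the bar can turn between the fingers. Axes as the lid's.
- lid_hinge (a point): Point on the lid's hinge line, in the middle of the chest's upper back edge. Closed, the handle's bar is 125 mm in front of the hinge line and 43 mm above it.
- ring_gauge: The ring gauge: plain bright steel ring lying flat, 50 mm outside diameter, 28 mm bore, 30 mm high, about 0.3 kg. Origin: centre of its underside, z along its axis. Grasp it across the outside.
- slug: Bystander: solid steel disc without a hole, 50 mm diameter, 30 mm high. Origin: centre of its underside.
- small_collar: Bystander: small steel collar, 28 mm outside diameter, 16 mm high. Origin: centre of its underside.
- mug: Bystander: plastic mug, 80 mm across, 90 mm high. Origin: centre of its underside.
- bottle: Bystander: plastic bottle, 64 mm across, 190 mm high. Origin: centre of its underside.
- screwdriver: Bystander: screwdriver lying on the bench.
- wrench: Bystander: wrench lying on the bench.
- wipes: Bystander: cardboard carton 90 x 120 x 90 mm. Origin: centre of its underside.
There are look-alikes about, which are no part of the job. Leave any blue, purple or red look-alike of the ring_gauge alone.

How it is judged:
By the outcome, as a careful person would: the job done as asked, in the order asked, and still so for the second after the job is handed in, while the arm keeps its last pose, push and grip.
It also fails if it takes over 67 s, if anything falls off the work surface, if the arm or the gripper's body presses on something with over 40 N, if the wrist force passes 120 N, or if a joint passes its speed limit or range.

## Robot

A 6-joint arm with a two-finger parallel gripper is mounted at the origin on the work surface. World frame = base frame: x ahead of the robot, y to its left, z up, the work surface at z = 0. Lengths are in m, angles in rad, forces in N, time in s.
With the tool pointing down it reaches from about 0.4 to 0.825 m from the base axis. Payload 7 kg.
Tool frame: the origin (TCP) lies at the very end of the fingers, on their centre line; the grasp point (between the pads) lies 19 mm behind it; z points along the fingers, y is the direction in which the jaws open and shut (so a half turn about z gives the same grasp; the last joint's range is limited). The gripper opens to 88 mm and grips with 3 to 60 N. Pads are 19 mm wide; open, the fingers measure 130 mm over their backs; the gripper's body (78 mm by 193 mm) begins 47 mm behind the grasp point.
Start: joints at [1.399, 0.359, 0.012, 0, -1.224, -0.288], TCP at [0.3, 0.605, 0.227] pointing down, gripper open.
Joint ranges: [-3.07, 3.07], [-1.43, 2.12], [-1.02, 1.25], [-3.03, 1.67], [-3.05, -0], [-3.03, 3.03]. Speed limits (rad/s): [2.39, 2.39, 3.01, 3.14, 3.14, 3.14].

## Interface

Orientations are given as [roll, pitch, yaw] about the fixed x, y, z axes, in that order (R = Rz(yaw) Ry(pitch) Rx(roll)).
In Python, from station import arm gives the robot as it stands.
- The arm moves only by the shell command python3 -m inch 'ROWS' [FORCE]. ROWS is text: rows parted by semicolons, each of 7 numbers parted by spaces: the closure, from 0 (fully open) to 1 (shut), then the shift along the tool's x, y, z each as a share of 300 mm, from -1 to 1, then the turn, a rotation vector about the tool's x, y, z each as a share of 60 degrees, from -1 to 1. In form: grip tx ty tz rx ry rz; .... A call has 1 to 12 rows; each row is the pose to reach, as a shift and turn from the pose commanded when the call began, along the tool's axes at that moment; what a row does not reach only later rows make up. A row lasts 1/10 s, in which the tool goes at most 50 mm and 8.59 degrees, less where a joint would pass 70% of its speed; a pose out of reach is approached as far as the arm can. A call with a number of a shift or a turn outside -1 to 1 is refused whole. A call with a gripper value outside its range is refused whole. The fingers move at their own pace and stop on an object; FORCE is the grip in N (left out, the last holds). Time passes only in rows, so rows that repeat a pose let the fingers close. It gives the time, the measured TCP pose, the force and the opening at its end, in the units of the state.
- arm.get_state(): the state, without advancing time (a new reading comes with each control period).
- arm.grab_frame(name): name is "scene" or "top"; returns a dict with "img" (384x512x3 uint8, red, green, blue), "range_z" (384x512 float32, m along the optical axis (not along the pixel's ray), 0 where there is no reading), "fx", "fy", "cx", "cy" (pixels), "extrinsics" (4x4, takes a point from world to camera coordinates). Camera axes: x right, y up, looking along -z (the intrinsics and any distortion apply to the point x, -y, -z); pixel columns grow to the right and rows downward; lengths in m; the calibration is good to about 2 mm. A picture is of the moment at which its call begins.
- arm.job_done(): hands the job in, once; it reports no verdict.
The state is a dict: "t": time; "q": joint angles; "qd": joint speeds; "joint_efforts": joint torques, N m; "eef_pos": TCP position; "ee_rot": TCP orientation; "force": force on the tool from outside, world axes, zero at the start; "moment": the same for the moment, N m; "width": finger opening in m.
Only numpy, scipy, OpenCV 4.12 (cv2) and the standard library are available. Lean on these libraries where they do the work, as an engineer would, in place of code of your own. Each camera call takes 0.05 s, during which the arm holds its last target.

## Working session

There is one attempt and no reset: what is moved stays moved. The work goes in short steps, Python scripts to look and compute and a shell command to move; the robot and the scene stay as the last step left them, time stands still between calls to the robot, and variables do not carry over. Pictures are saved under pics/ and viewed, and the job is handed in when it is done.

```bash
ls; mkdir -p pics; python3 - <<'E'
from station import arm
import cv2,numpy as np
print(arm.get_state())
for n in("scene","top"):
    f=arm.grab_frame(n); np.savez(f"{n}0.npz",**f)
    cv2.imwrite(f"pics/{n}0.png",cv2.cvtColor(f["img"],cv2.COLOR_RGB2BGR))
    print(n,f["fx"],f["fy"],f["cx"],f["cy"],f["extrinsics"],[k for k in f])
E
```

```text
pics
{'t': 0.0, 'q': array([ 1.39911099e+00,  3.59426509e-01,  1.10410885e-02, -3.44381437e-04,
       -1.22408336e+00, -2.88121840e-01]), 'qd': array([-0.00022003,  0.00030892, -0.00063937,  0.00029257, -0.0006384 ,
        0.00114906]), 'joint_efforts': array([-1.52482065e-03, -5.82712448e+01,  2.93063629e+01,  6.99763566e+00,
        6.81553240e-03, -1.59062547e-04]), 'eef_pos': array([0.29934377, 0.60444532, 0.22559036]), 'ee_rot': array([ 3.13989714e+00, -1.64886254e-04, -4.59924332e-01]), 'force': array([-0.04020482,  0.12489357, -0.1790694 ]), 'moment': array([ 0.05200432, -0.00880767, -0.02766038]), 'width': 0.08726601461714625}
scene 435.68123578114995 435.68123578114995 259.4573284545783 184.94612160892396 [[-0.48748831  0.87311504  0.00502832  0.32024884]
 [-0.71669094 -0.40342777  0.56885861  0.30656924]
 [ 0.49870757  0.27370817  0.82241996 -1.69565196]
 [ 0.          0.          0.          1.        ]] ['img', 'range_z', 'fx', 'fy', 'cx', 'cy', 'extrinsics']
top 364.2705924406156 364.2705924406156 262.95826385416166 187.9861204050292 [[-2.19137467e-04 -9.99961789e-01 -8.73909809e-03 -4.96923974e-02]
 [ 9.83300828e-01 -1.80587614e-03  1.81978628e-01 -5.61768187e-01]
 [-1.81987456e-01 -8.55328404e-03  9.83263651e-01 -1.14119158e+00]
 [ 0.00000000e+00  0.00000000e+00  0.00000000e+00  1.00000000e+00]] ['img', 'range_z', 'fx', 'fy', 'cx', 'cy', 'extrinsics']
```

View pics/scene0.png

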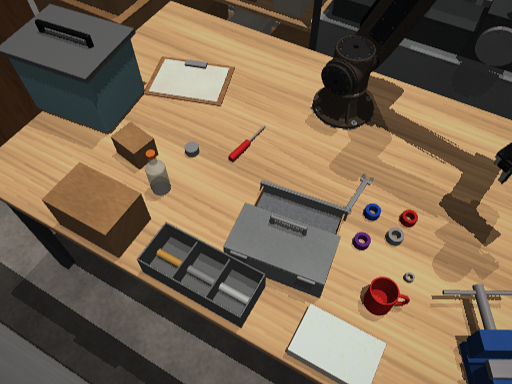

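View pics/top0.png

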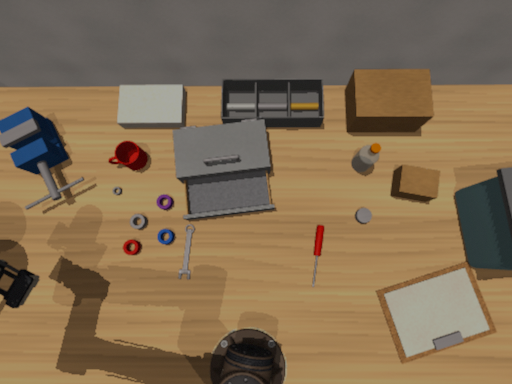

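The ring gauge is at top (138,221) / scene (395,236). The slug is at top (363,215) and the collar at top (118,190). The chest is at top (222,150), slightly rotated, with its handle at (221,159). I'll measure these next.

```bash
cat > h.py <<'E'
import numpy as np,cv2
def load(n): return dict(np.load(n))
def ray(f,u,v):
    d=np.array([(u-f["cx"])/f["fx"],-(v-f["cy"])/f["fy"],-1.0])
    E=f["extrinsics"];R=E[:3,:3];return -R.T@E[:3,3],R.T@d
def plane(f,u,v,z):
    o,d=ray(f,u,v);return o+d*(z-o[2])/d[2]
def cloud(f):
    v,u=np.mgrid[:384,:512];z=f["range_z"]
    p=np.stack([(u-f["cx"])/f["fx"]*z,-(v-f["cy"])/f["fy"]*z,-z],-1)
    E=f["extrinsics"];return (p-E[:3,3])@E[:3,:3]
E
python3 - <<'E'
from h import *
np.set_printoptions(precision=4,suppress=True)
for n in("top","scene"):
    f=load(n+"0.npz");P=cloud(f)
    roi={"top":(120,205,160,238),"scene":(383,225,408,248)}[n]
    u0,v0,u1,v1=roi
    img=f["img"].astype(int);sat=img.max(2)-img.min(2)
    m=np.zeros((384,512),bool);m[v0:v1,u0:u1]=True
    m2=m&(P[...,2]>0.022)&(P[...,2]<.045)&(sat<40)
    nl,lab,st,ce=cv2.connectedComponentsWithStats(m2.astype(np.uint8))
    for i in range(1,nl):
        if st[i,4]>15:
            q=P[lab==i];print(n,"ring",st[i],ce[i],q.mean(0),q.min(0),q.max(0), plane(f,*ce[i],.03))
            c,r=cv2.minEnclosingCircle(np.argwhere(lab==i)[:,::-1].astype(np.float32)); print(c,r,plane(f,*c,.03))
    # lid plane
    m=(abs(P[...,2]-.103)<.006)&(sat<40)
    m[:, :]&= (P[...,1]>-.1)&(P[...,1]<.35)&(P[...,0]<.75)&(P[...,0]>.4)
    nl,lab,st,ce=cv2.connectedComponentsWithStats(m.astype(np.uint8))
    for i in range(1,nl):
        if st[i,4]>300:
            q=P[lab==i];print(n,"lid",st[i],q.mean(0));r=cv2.minAreaRect(q[:,:2].astype(np.float32));print(r,cv2.boxPoints(r))
    m=(P[...,2]>.128)&(P[...,2]<.16)&(P[...,1]>-.1)&(P[...,1]<.35)&(P[...,0]<.75)&(P[...,0]>.4)
    nl,lab,st,ce=cv2.connectedComponentsWithStats(m.astype(np.uint8))
    for i in range(1,nl):
        if st[i,4]>30:
            q=P[lab==i];print(n,"handle",st[i],q.mean(0),q.min(0),q.max(0));r=cv2.minAreaRect(q[:,:2].astype(np.float32));print(r)
    m=(abs(P[...,2]-.059)<.006)&(P[...,1]>-.1)&(P[...,1]<.35)&(P[...,0]<.55)&(P[...,0]>.3)&(sat<40)
    nl,lab,st,ce=cv2.connectedComponentsWithStats(m.astype(np.uint8))
    for i in range(1,nl):
        if st[i,4]>60:
            q=P[lab==i];print(n,"panel",st[i],q.mean(0));r=cv2.minAreaRect(q[:,:2].astype(np.float32));print(r,cv2.boxPoints(r))
E
```

```text
top ring [130 214  15  14 118] [136.9576 220.6017] [0.4575 0.3649 0.0286] [0.4362 0.3422 0.022 ] [0.4796 0.3881 0.0352] [0.4573 0.3644 0.03  ]
(136.73529052734375, 220.38235473632812) 7.645457744598389 [0.4581 0.3651 0.03  ]
top lid [ 173  128   97   50 3913] [0.6774 0.0905 0.103 ]
((0.6842866539955139, 0.08616037666797638), (0.15946932137012482, 0.29877084493637085), 6.869801998138428) [[ 0.5873  0.2249]
 [ 0.623  -0.0717]
 [ 0.7813 -0.0526]
 [ 0.7456  0.244 ]]
top handle [202 154  37   9 147] [0.6397 0.0807 0.1423] [0.629  0.0262 0.1297] [0.6523 0.1365 0.1481]
((0.640716016292572, 0.0812646672129631), (0.012808337807655334, 0.1108410507440567), 6.833642482757568)
top panel [183 204  91  14 351] [0.4867 0.0611 0.0586]
((0.4867755174636841, 0.06216414272785187), (0.012916484847664833, 0.29235461354255676), 6.920660495758057) [[ 0.4628  0.2065]
 [ 0.498  -0.0837]
 [ 0.5108 -0.0822]
 [ 0.4756  0.2081]]
scene ring [387 228  17  15 148] [395.3243 234.7095] [0.4587 0.368  0.0308] [0.4316 0.3438 0.022 ] [0.481  0.3924 0.0383] [0.4582 0.3681 0.03  ]
(395.04998779296875, 235.33999633789062) 8.383316040039062 [0.4607 0.3681 0.03  ]
scene lid [ 228  203  112   83 4454] [0.681  0.0996 0.1046]
((0.6825554370880127, 0.08829397708177567), (0.16247588396072388, 0.2994057238101959), 6.603298187255859) [[ 0.5846  0.2277]
 [ 0.6191 -0.0698]
 [ 0.7805 -0.0511]
 [ 0.746   0.2463]]
scene handle [270 214  38  18 174] [0.6399 0.0834 0.1434] [0.6284 0.0279 0.1301] [0.6513 0.1373 0.1495]
((0.63936847448349, 0.08266341686248779), (0.01459162961691618, 0.11038476228713989), 5.930530548095703)
scene panel [261 180  88  33 347] [0.4856 0.068  0.0594]
((0.4848713278770447, 0.06474540382623672), (0.015568410977721214, 0.29289400577545166), 7.257131099700928) [[ 0.4586  0.209 ]
 [ 0.4956 -0.0815]
 [ 0.5111 -0.0795]
 [ 0.4741  0.211 ]]
```

```bash
python3 - <<'E'
from h import *
f=load("top0.npz");a=f["img"][100:290,80:290];cv2.imwrite("pics/c1.png",cv2.resize(a[...,::-1],None,fx=3.1,fy=3.1,interpolation=cv2.INTER_CUBIC))
E
```

```text
(no output)
```

View pics/c1.png

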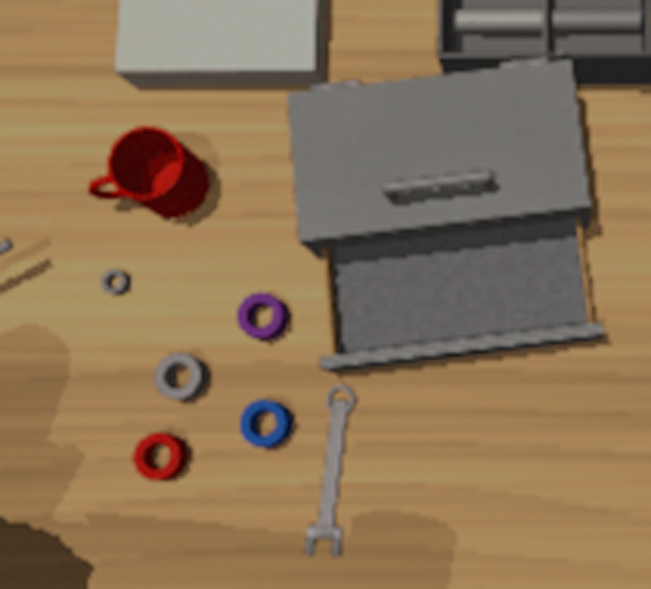

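```bash
cat > go.py <<'E'
import sys,numpy as np
from scipy.spatial.transform import Rotation as R
from station import arm
# go.py x y z yaw [tilt]  -> row numbers from present pose ; tilt = about chest -? y axis (tool local)
def conv(p,R1):
    s=arm.get_state();R0=R.from_euler('xyz',s["ee_rot"]);
    d=R0.inv().apply(np.array(p)-s["eef_pos"])/.3
    w=(R0.inv()*R1).as_rotvec()/np.radians(60)
    return d,w
if __name__=="__main__":
    a=[float(x) for x in sys.argv[1:]]
    d,w=conv(a[:3],R.from_euler('xyz',[np.pi,0,a[3]]))
    print(np.round(d,4),np.round(w,4),"rows~",np.linalg.norm(d)*6, np.linalg.norm(w)*60/8.59)
E
python3 go.py 0.4585 0.3665 0.11 0.119; python3 go.py .5 .3 .2 .119
python3 - <<'E'
import numpy as np
c,s=np.cos(.119),np.sin(.119)
for n,x,y in(("place",-.137,0),("panel",-.205,0),("bar",-.045,0),("hinge",.08,0),("bar45",.022,0)):print(n,.6835+c*x-s*y,.0872+s*x+c*y)
E
```

```text
[0.8274 0.475  0.3866] [ 1.400e-03  3.000e-04 -5.528e-01] rows~ 6.176388304142565 3.8609860915726326
[1.0498 0.6127 0.0868] [ 1.400e-03  3.000e-04 -5.528e-01] rows~ 7.311498971563388 3.8609860915726326
place 0.547468884325741 0.07093545056214641
panel 0.4799497904144301 0.06286253551270084
bar 0.6388182466763384 0.08185762974669043
hinge 0.7629342281309541 0.0966975471169948
bar45 0.7053444127360123 0.08981182545717357
```

```bash
python3 -m inch '0.15 0.827 0.475 0.387 0 0 -0.553;0.15 0.827 0.475 0.387 0 0 -0.553;0.15 0.827 0.475 0.387 0 0 -0.553;0.15 0.827 0.475 0.387 0 0 -0.553;0.15 0.827 0.475 0.387 0 0 -0.553;0.15 0.827 0.475 0.387 0 0 -0.553;0.15 0.827 0.475 0.387 0 0 -0.553;0.15 0.827 0.475 0.387 0 0 -0.553;0.15 0.827 0.475 0.387 0 0 -0.553;0.15 0.827 0.475 0.387 0 0 -0.553' 25
python3 go.py 0.4585 0.3665 0.004 0.119
python3 - <<'E'
from h import *
from station import arm
print(arm.get_state())
for n,(u0,v0,u1,v1) in(("scene",(330,130,500,300)),("top",(60,130,230,300))):
    f=arm.grab_frame(n);np.savez(n+"1.npz",**f);cv2.imwrite(f"pics/{n}1.png",cv2.resize(f["img"][v0:v1,u0:u1,::-1],None,fx=3,fy=3))
E
```

```text
t: 1.1
eef_pos: [0.4584, 0.3684, 0.111]
ee_rot: [-3.141, -0.001, 0.12]
force: [-0.3, 0.4, -0.4]
width: 0.0744
[-0.0008  0.0066  0.3567] [-0.0008 -0.0007  0.0014] rows~ 2.1406899648752975 0.012354004136604998
{'t': 1.1, 'q': array([ 1.00917882e+00,  3.16346431e-01, -3.36185717e-01,  5.86917343e-05,
       -9.17141547e-01,  6.82054263e-01]), 'qd': array([ 0.00405699, -0.00162576, -0.00365822, -0.00205265,  0.0012515 ,
        0.00039406]), 'joint_efforts': array([-5.79121672e-01, -5.02195609e+01,  2.46272707e+01,  5.85515007e+00,
        6.40895544e-02, -6.36911660e-03]), 'eef_pos': array([0.4584224 , 0.36839082, 0.11101777]), 'ee_rot': array([-3.14075058e+00, -7.43894716e-04,  1.20472106e-01]), 'force': array([-0.32548869,  0.4140501 , -0.39199605]), 'moment': array([ 0.00696331, -0.01416581,  0.01025662]), 'width': 0.07435677135579331}
```

View pics/scene1.png

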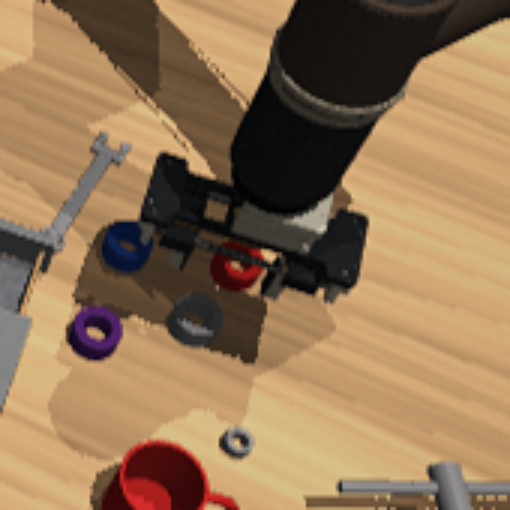

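View pics/top1.png

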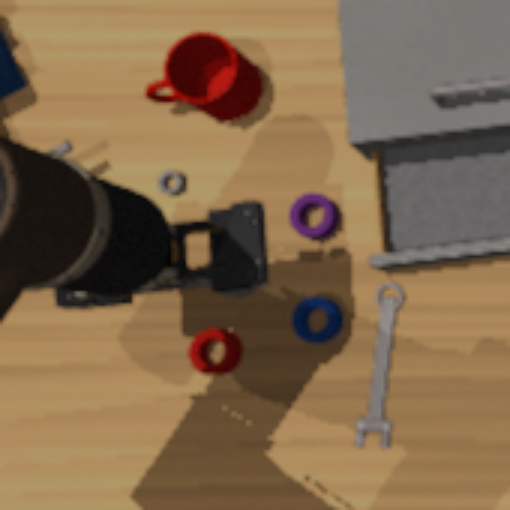

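The frames show the gripper above the ring with its fingers between the neighbours. The ring is in its shadow at scene crop (195,318). Next I descend.

```bash
python3 -m inch '0.15 0 0.006 0.1 0 0 0;0.15 0 0.006 0.2 0 0 0;0.15 0 0.006 0.28 0 0 0;0.15 0 0.006 0.345 0 0 0;0.15 0 0.006 0.345 0 0 0;0.15 0 0.006 0.345 0 0 0' 25
python3 -m inch '1 0 0 0 0 0 0;1 0 0 0 0 0 0;1 0 0 0 0 0 0;1 0 0 0 0 0 0;1 0 0 0 0 0 0;1 0 0 0 0 0 0;1 0 0 0 0 0 0;1 0 0 0 0 0 0' 30
```

```text
t: 1.8
eef_pos: [0.4587, 0.366, 0.0073]
ee_rot: [3.141, -0.0, 0.121]
force: [-0.7, -0.8, 1.9]
width: 0.0744
t: 2.6
eef_pos: [0.4592, 0.3659, 0.0078]
ee_rot: [-3.141, -0.001, 0.12]
force: [-1.9, 0.6, 6.1]
width: 0.0498
```

```bash
python3 -m inch '1 0 0 -0.1 0 0 0;1 0 0 -0.2 0 0 0;1 0 0 -0.33 0 0 0;1 0 0 -0.5 0 0 0;1 0 0 -0.5 0 0 0;1 0 0 -0.5 0 0 0'
python3 go.py 0.5465 0.071 0.150 0.119
```

```text
t: 3.2
eef_pos: [0.4587, 0.3654, 0.1577]
ee_rot: [-3.14, -0.001, 0.119]
force: [-1.4, -0.8, -5.0]
width: 0.0498
[0.1742 1.009  0.024 ] [-0.0018 -0.0007 -0.0002] rows~ 6.145514487659087 0.013449276872651354
```

```bash
python3 -m inch '1 0.025 0.14 0.024 0 0 0;1 0.05 0.28 0.024 0 0 0;1 0.075 0.42 0.024 0 0 0;1 0.1 0.56 0.024 0 0 0;1 0.13 0.7 0.024 0 0 0;1 0.15 0.84 0.024 0 0 0;1 0.174 1 0.024 0 0 0;1 0.174 1 0.024 0 0 0;1 0.174 1 0.024 0 0 0'
python3 go.py 0.5465 0.071 0.02 0.119
python3 - <<'E'
from h import *
from station import arm
for n,(u0,v0,u1,v1) in(("scene",(200,130,370,300)),("top",(140,90,310,260))):
    f=arm.grab_frame(n);np.savez(n+"2.npz",**f);cv2.imwrite(f"pics/{n}2.png",cv2.resize(f["img"][v0:v1,u0:u1,::-1],None,fx=3,fy=3))
E
```

```text
t: 4.1
eef_pos: [0.5451, 0.0717, 0.1475]
ee_rot: [3.141, 0.004, 0.116]
force: [-0.4, 0.0, -3.5]
width: 0.0501
[0.0059 0.0025 0.425 ] [ 0.0008  0.0038 -0.003 ] rows~ 2.550169047155985 0.03439352180615896
```

View pics/scene2.png

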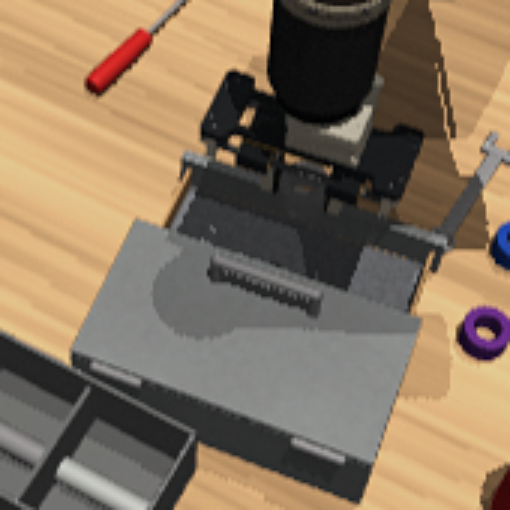

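View pics/top2.png

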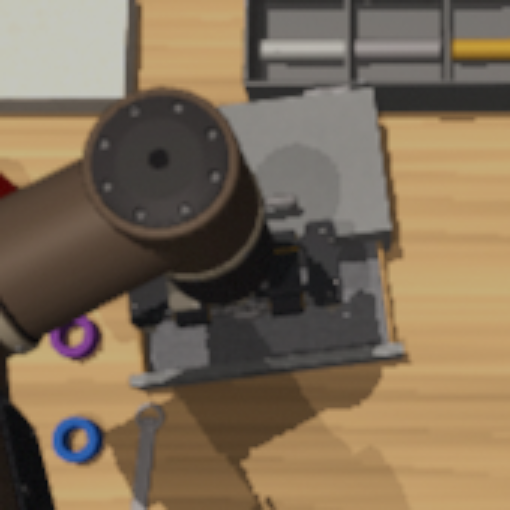

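Both views show the ring held over the open part of the drawer, clear of the lid. I lower it, slowing down near the floor.

```bash
python3 -m inch '1 0.005 0.002 0.1 0 0 0;1 0.005 0.002 0.2 0 0 0;1 0.005 0.002 0.3 0 0 0;1 0.005 0.002 0.37 0 0 0;1 0.005 0.002 0.4 0 0 0;1 0.005 0.002 0.405 0 0 0;1 0.005 0.002 0.405 0 0 0'
python3 go.py 0.5465 0.071 0.0198 0.119
```

```text
t: 4.9
eef_pos: [0.5483, 0.074, 0.0287]
ee_rot: [3.142, -0.0, 0.121]
force: [0.0, 0.7, -3.2]
width: 0.0501
[-0.0073  0.0091  0.0297] [ 0.0001 -0.0005  0.0015] rows~ 0.19179043159381803 0.011006418578017523
```

```bash
python3 -m inch '1 0 0 0.01 0 0 0;1 0 0 0.02 0 0 0;1 0 0 0.025 0 0 0;1 0 0 0.03 0 0 0;1 0 0 0.03 0 0 0'
```

```text
t: 5.4
eef_pos: [0.5485, 0.0733, 0.0198]
ee_rot: [-3.141, -0.001, 0.119]
force: [-0.1, -0.9, 0.5]
width: 0.0494
```

The force went from −3.2 N to +0.5 N and the height matches the floor, so the ring is resting. I release it.

```bash
python3 -m inch '1 0 0 0.002 0 0 0;0.2 0 0 0.002 0 0 0;0.2 0 0 0.002 0 0 0;0.2 0 0 0.002 0 0 0;0.2 0 0 0.002 0 0 0;0.2 0 0 0.002 0 0 0'
python3 -m inch '0.2 0 0 -0.1 0 0 0;0.2 0 0 -0.2 0 0 0;0.2 0 0 -0.3 0 0 0;0.2 0 0 -0.43 0 0 0;0.2 0 0 -0.43 0 0 0'
python3 go.py 0.435 0.055 0.150 0.119
```

```text
t: 6.0
eef_pos: [0.5479, 0.0732, 0.0186]
ee_rot: [3.142, 0.0, 0.119]
force: [1.2, -0.4, -0.9]
width: 0.0699
t: 6.5
eef_pos: [0.551, 0.0742, 0.1531]
ee_rot: [-3.14, -0.009, 0.12]
force: [0.5, 0.7, 0.5]
width: 0.07
[-0.3918  0.0172  0.0068] [-0.0017 -0.0084  0.0013] rows~ 2.353345516425726 0.060515437302463386
```

```bash
python3 -m inch '1 -0.16 0.017 0 0 0 0;1 -0.32 0.017 0 0 0 0;1 -0.38 0.017 0 0 0 0;1 -0.38 0.017 0 0 0 0;1 -0.38 0.017 0 0 0 0' 30
python3 go.py 0.435 0.055 0.048 0.119
python3 - <<'E'
from h import *
from station import arm
for n,(u0,v0,u1,v1) in(("scene",(200,130,370,300)),("top",(140,90,310,260))):
    f=arm.grab_frame(n);np.savez(n+"3.npz",**f);cv2.imwrite(f"pics/{n}3.png",cv2.resize(f["img"][v0:v1,u0:u1,::-1],None,fx=3,fy=3))
E
```

```text
t: 7.0
eef_pos: [0.4357, 0.0549, 0.1481]
ee_rot: [-3.141, -0.001, 0.12]
force: [0.7, -0.1, -0.0]
width: 0.0354
[-0.0029 -0.0006  0.3336] [-0.0005 -0.0013  0.001 ] rows~ 2.00166175592466 0.012062745184089828
```

View pics/scene3.png

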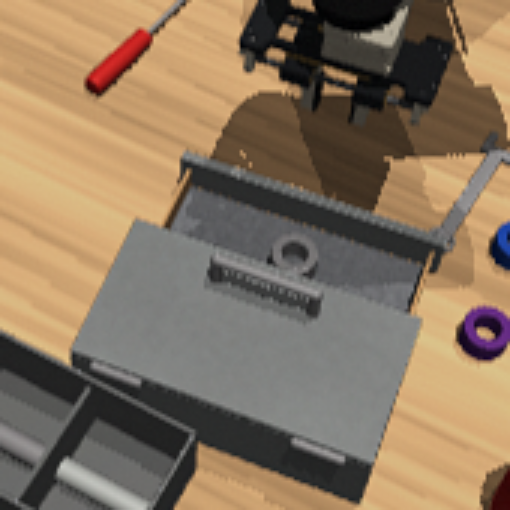

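View pics/top3.png

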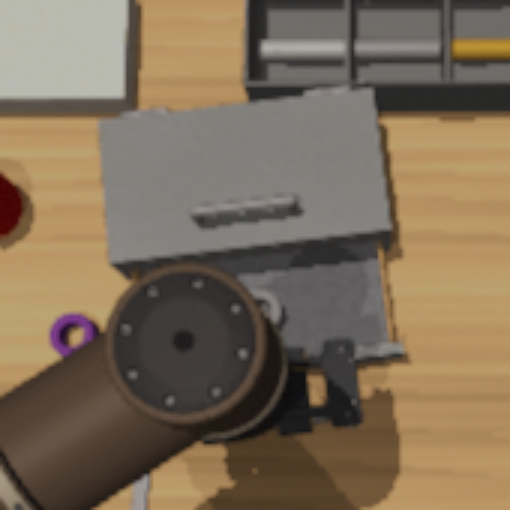

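The scene view shows the ring flat in the drawer at crop (295,255). I now lower the closed fingers in front of the panel.

```bash
python3 -m inch '1 0 0 0.12 0 0 0;1 0 0 0.24 0 0 0;1 0 0 0.334 0 0 0;1 0 0 0.334 0 0 0;1 0 0 0.334 0 0 0'
python3 go.py 0.5779 0.0746 0.048 0.119
```

```text
t: 7.6
eef_pos: [0.4359, 0.0545, 0.0474]
ee_rot: [3.14, 0.002, 0.119]
force: [0.3, 0.1, 0.1]
width: 0.0005
[ 0.4781 -0.0101 -0.003 ] [0.0012 0.0016 0.0004] rows~ 2.8692886522734633 0.014117747109574223
```

```bash
python3 -m inch '1 0.05 -0.004 -0.003 0 0 0;1 0.09 -0.008 -0.003 0 0 0;1 0.12 -0.01 -0.003 0 0 0;1 0.15 -0.01 -0.003 0 0 0;1 0.19 -0.01 -0.003 0 0 0;1 0.23 -0.01 -0.003 0 0 0;1 0.27 -0.01 -0.003 0 0 0;1 0.31 -0.01 -0.003 0 0 0;1 0.35 -0.01 -0.003 0 0 0;1 0.39 -0.01 -0.003 0 0 0;1 0.42 -0.01 -0.003 0 0 0;1 0.45 -0.01 -0.003 0 0 0'
python3 go.py 0.5779 0.0746 0.048 0.119
```

```text
t: 8.8
eef_pos: [0.5697, 0.0736, 0.0482]
ee_rot: [3.142, 0.0, 0.119]
force: [-1.5, -1.1, 1.8]
width: 0.0007
[0.0274 0.0001 0.0007] [0.     0.0003 0.0001] rows~ 0.1643928598114408 0.0021312112334591887
```

```bash
python3 -m inch '1 0.01 0 0 0 0 0;1 0.02 0 0 0 0 0;1 0.025 0 0 0 0 0;1 0.025 0 0 0 0 0'; python3 -m inch '1 0.005 0 0 0 0 0;1 0.008 0 0 0 0 0;1 0.01 0 0 0 0 0;1 0.01 0 0 0 0 0'
```

```text
t: 9.2
eef_pos: [0.5766, 0.0746, 0.0484]
ee_rot: [-3.141, -0.0, 0.119]
force: [-1.2, -0.6, -0.1]
width: 0.0005
t: 9.6
eef_pos: [0.5795, 0.0749, 0.0484]
ee_rot: [-3.142, -0.0, 0.119]
force: [-1.7, 0.7, -0.7]
width: 0.0004
```

```bash
python3 -m inch '1 0.005 0 0 0 0 0;1 0.008 0 0 0 0 0;1 0.008 0 0 0 0 0'; python3 -m inch '1 0.004 0 0 0 0 0;1 0.008 0 0 0 0 0;1 0.008 0 0 0 0 0'
python3 - <<'E'
from h import *
from station import arm
for n,(u0,v0,u1,v1) in(("scene",(200,130,370,300)),):
    f=arm.grab_frame(n);np.savez(n+"4.npz",**f);cv2.imwrite(f"pics/{n}4.png",cv2.resize(f["img"][v0:v1,u0:u1,::-1],None,fx=3.5,fy=3.5))
E
```

```text
t: 9.9
eef_pos: [0.5821, 0.0752, 0.0484]
ee_rot: [-3.142, -0.0, 0.119]
force: [-1.2, 1.3, -0.2]
width: 0.0005
t: 10.2
eef_pos: [0.5822, 0.075, 0.0481]
ee_rot: [3.141, 0.004, 0.119]
force: [-10.1, 2.3, 4.9]
width: 0.0005
```

View pics/scene4.png

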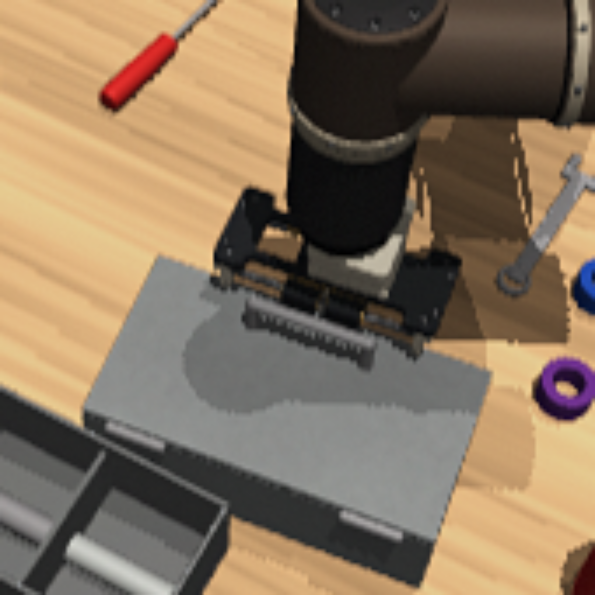

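The stop comes at the expected shut position (−92 mm). I press slightly more to seat the drawer, then back off.

```bash
python3 -m inch '1 0.003 0 0 0 0 0;1 0.006 0 0 0 0 0;1 0.006 0 0 0 0 0'
python3 -m inch '1 -0.05 0 0 0 0 0;1 -0.14 0 0 0 0 0;1 -0.25 0 0 0 0 0;1 -0.25 0 -0.15 0 0 0;1 -0.25 0 -0.3 0 0 0;1 -0.25 0 -0.45 0 0 0;1 -0.25 0 -0.5 0 0 0;1 -0.25 0 -0.5 0 0 0'
python3 - <<'E'
from h import *
from station import arm
np.set_printoptions(precision=4,suppress=True)
for n,(u0,v0,u1,v1) in(("scene",(200,130,370,300)),("top",(140,90,310,260))):
    f=arm.grab_frame(n);np.savez(n+"5.npz",**f);cv2.imwrite(f"pics/{n}5.png",cv2.resize(f["img"][v0:v1,u0:u1,::-1],None,fx=3,fy=3))
    P=cloud(f);c,s=np.cos(.119),np.sin(.119);d=P[...,:2]-[.6835,.0872]
    X=d[...,0]*c+d[...,1]*s;Y=-d[...,0]*s+d[...,1]*c;Z=P[...,2]
    for y0 in range(-140,140,40):
        m=(abs(Z-.057)<.005)&(X<-.06)&(X>-.22)&(Y*1e3>y0)&(Y*1e3<y0+40)
        if m.sum()>2:print(n,y0,m.sum(),X[m].min(),X[m].mean(),X[m].max())
    m=(Z>.13)&(Z<.150)&(abs(X+.045)<.03)&(abs(Y)<.05)
    print("bar",m.sum(),P[m].mean(0),X[m].min(),X[m].max(),X[m].mean(),Z[m].max())
E
```

```text
t: 10.55
eef_pos: [0.5823, 0.075, 0.0481]
ee_rot: [3.141, 0.007, 0.119]
force: [-15.6, 4.8, 10.6]
width: 0.0003
t: 11.35
eef_pos: [0.5139, 0.0675, 0.2021]
ee_rot: [-3.14, -0.008, 0.12]
force: [-0.0, 0.3, -0.4]
width: 0.0001
bar 151 [0.6399 0.0817 0.1433] -0.05312961320236418 -0.036965707267658264 -0.04394967792493503 0.14984705833757586
top -140 48 -0.09020801215204068 -0.08409800236087617 -0.0770553950465132
top -100 8 -0.08800847821440058 -0.08237821126971862 -0.07837937643894992
top -60 39 -0.0890863971054072 -0.08274522005768666 -0.07697067098035931
bar 46 [0.6438 0.0494 0.142 ] -0.050315595779250585 -0.03759926947588263 -0.0438768193800982 0.14767399164274012
```

View pics/scene5.png

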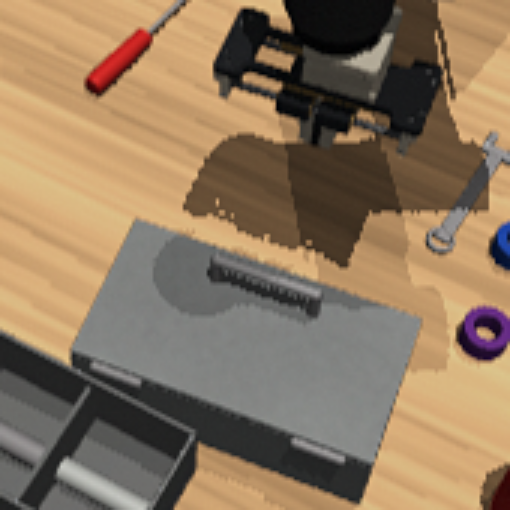

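View pics/top5.png

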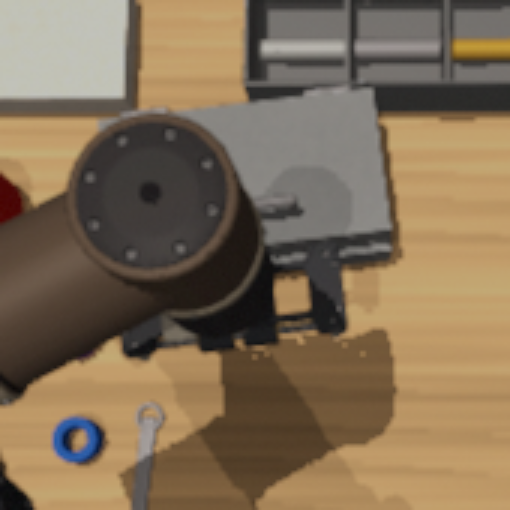

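The drawer is shut flush, with no panel standing out in either view. The bar is at about (0.639, 0.082), z 0.138. I now turn the gripper 90° above the bar.

```bash
python3 -m inch '0.4 0 0 -0.05 0 0 0.14;0.4 0 0 -0.05 0 0 0.28;0.4 0 0 -0.05 0 0 0.42;0.4 0 0 -0.05 0 0 0.56;0.4 0 0 -0.05 0 0 0.7;0.4 0 0 -0.05 0 0 0.75;0.4 0 0 -0.05 0 0 0.75' 30
python3 go.py 0.639 0.082 0.2 -1.452
```

```text
t: 12.15
eef_pos: [0.5111, 0.0665, 0.2118]
ee_rot: [3.139, 0.001, -0.667]
force: [0.2, -0.0, -1.0]
width: 0.0495
[ 0.303  -0.3045  0.0384] [2.400e-03 1.000e-04 7.498e-01] rows~ 2.587483176336793 5.23696173418854
```

```bash
python3 -m inch '0.4 0.05 -0.05 0.01 0 0 0.14;0.4 0.1 -0.1 0.02 0 0 0.28;0.4 0.2 -0.2 0.02 0 0 0.42;0.4 0.303 -0.304 0.03 0 0 0.56;0.4 0.303 -0.304 0.03 0 0 0.7;0.4 0.303 -0.304 0.03 0 0 0.75;0.4 0.303 -0.304 0.03 0 0 0.75;0.4 0.303 -0.304 0.03 0 0 0.75'
python3 go.py 0.639 0.082 0.120 -1.452
python3 - <<'E'
from h import *
from station import arm
for n,(u0,v0,u1,v1) in(("scene",(200,100,370,270)),):
    f=arm.grab_frame(n);np.savez(n+"6.npz",**f);cv2.imwrite(f"pics/{n}6.png",cv2.resize(f["img"][v0:v1,u0:u1,::-1],None,fx=3.5,fy=3.5))
E
```

```text
t: 12.95
eef_pos: [0.6391, 0.0821, 0.2035]
ee_rot: [3.14, -0.0, -1.449]
force: [-0.5, -0.2, 0.1]
width: 0.0522
[3.000e-04 2.000e-04 2.784e-01] [ 0.0011 -0.0003  0.0033] rows~ 1.6705344790315713 0.024435394961752326
```

View pics/scene6.png

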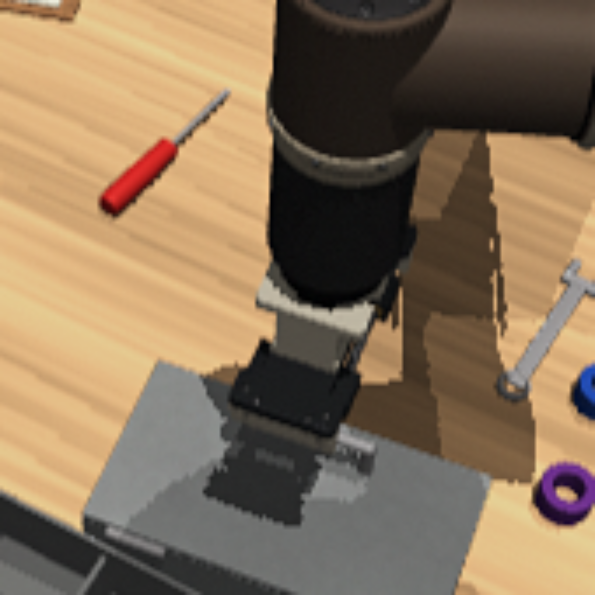

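The gripper is above the bar with its jaws across it. I descend and grip.

```bash
python3 -m inch '0.4 0 0 0.08 0 0 0;0.4 0 0 0.16 0 0 0;0.4 0 0 0.23 0 0 0;0.4 0 0 0.275 0 0 0;0.4 0 0 0.275 0 0 0;0.4 0 0 0.275 0 0 0'
python3 -m inch '1 0 0 0 0 0 0;1 0 0 0 0 0 0;1 0 0 0 0 0 0;1 0 0 0 0 0 0;1 0 0 0 0 0 0;1 0 0 0 0 0 0;1 0 0 0 0 0 0' 35
python3 - <<'E'
from h import *
from station import arm
from scipy.spatial.transform import Rotation as R
s=arm.get_state();R0=R.from_euler('xyz',s["ee_rot"]);print(s)
y=.119;ca=np.array([np.cos(y),np.sin(y),0]);cy=np.array([-np.sin(y),np.cos(y),0])
g=R0.apply([0,0,-.019])+s["eef_pos"]; print("grasp pt",g)
hinge=np.array([.6835,.0872,.095])+.08*ca
r0=np.array([hinge[0],hinge[1],.095])
bar=.6835+0; b0=hinge-.125*ca+np.array([0,0,.043]); print("bar exp",b0)
for a in(5,10,15,20,25,30,35,40,45,46,47):
    t=np.radians(a); Rl=R.from_rotvec(cy*t); b=hinge+Rl.apply(b0-hinge)
    Rt=R.from_rotvec(cy*t*.5)*R0
    # keep grasp offset relative to bar along tool z: grasp at bar
    k=R0.inv().apply(g-b0); k[[0]]=0
    tcp=s["eef_pos"]+(b-b0)+ (Rt.apply([0,0,.019])-R0.apply([0,0,.019]))
    print(a,np.round(R0.inv().apply(tcp-s["eef_pos"])/.3,3),np.round((R0.inv()*Rt).as_rotvec()/np.radians(60),3))
E
```

```text
t: 13.6
eef_pos: [0.6398, 0.0824, 0.1226]
ee_rot: [-3.141, -0.0, -1.451]
force: [-0.4, 0.4, 0.2]
width: 0.0524
t: 14.3
eef_pos: [0.6397, 0.0823, 0.122]
ee_rot: [-3.141, 0.0, -1.451]
force: [1.2, -0.4, -0.0]
width: 0.0108
{'t': 14.3, 'q': array([ 4.29995342e-01,  3.89749890e-01, -1.93431562e-01,  2.25541255e-04,
       -9.87011505e-01, -3.10796851e-01]), 'qd': array([ 0.00170618, -0.00033722,  0.00038819,  0.0015848 , -0.00203935,
       -0.00130956]), 'joint_efforts': array([ 1.63699728e-01, -5.73705876e+01,  2.53457701e+01,  5.92003807e+00,
       -4.12204033e-01, -2.69748962e-04]), 'eef_pos': array([0.63973418, 0.08230507, 0.12198134]), 'ee_rot': array([-3.14096063e+00,  5.27413576e-06, -1.45147358e+00]), 'force': array([ 1.23951873, -0.36101114, -0.03639752]), 'moment': array([ 0.02516068, -0.4708635 , -0.02710359]), 'width': 0.01080997540839536}
grasp pt [0.63972227 0.08230355 0.14098133]
bar exp [0.63881825 0.08185763 0.138     ]
5 [ 0.    -0.011 -0.036] [-0.042 -0.     0.   ]
10 [ 0.    -0.026 -0.07 ] [-0.083 -0.     0.   ]
15 [ 0.    -0.043 -0.103] [-0.125 -0.     0.   ]
20 [ 0.    -0.063 -0.135] [-0.167 -0.     0.   ]
25 [ 0.    -0.086 -0.164] [-0.208 -0.     0.   ]
30 [ 0.    -0.111 -0.191] [-0.25 -0.    0.  ]
35 [ 0.    -0.139 -0.216] [-0.292 -0.     0.   ]
40 [ 0.    -0.168 -0.238] [-0.333 -0.     0.   ]
45 [ 0.    -0.199 -0.257] [-0.375 -0.     0.   ]
46 [ 0.    -0.206 -0.261] [-0.383 -0.     0.   ]
47 [ 0.    -0.212 -0.264] [-0.392 -0.     0.   ]
```

The bar is gripped (width about 11 mm). I lift along the hinge arc in steps.

```bash
python3 -m inch '1 0 -0.005 -0.018 -0.021 0 0;1 0 -0.011 -0.036 -0.042 0 0;1 0 -0.018 -0.053 -0.062 0 0;1 0 -0.026 -0.07 -0.083 0 0;1 0 -0.034 -0.087 -0.104 0 0;1 0 -0.043 -0.103 -0.125 0 0;1 0 -0.043 -0.103 -0.125 0 0'
cat > chk.py <<'E'
from h import *
from station import arm
from scipy.spatial.transform import Rotation as R
s=arm.get_state();R0=R.from_euler('xyz',s["ee_rot"])
y=.119;ca=np.array([np.cos(y),np.sin(y),0])
g=R0.apply([0,0,-.016])+s["eef_pos"];h=np.array([.6835,.0872,.095])+.08*ca
x=(g-h)@ca;z=g[2]-h[2];print("r",np.hypot(x,z),"lid deg",np.degrees(np.arctan2(.043,-.125)-np.arctan2(z,x)),"force",s["force"],"w",s["width"],"q",np.round(s["q"],2))
E
python3 chk.py
```

```text
t: 15.0
eef_pos: [0.6515, 0.0837, 0.1513]
ee_rot: [3.007, -0.0, -1.452]
force: [-1.4, -0.9, -5.6]
width: 0.0107
r 0.13161104376266924 lid deg 14.270583259740754 force [-1.40273043 -0.90640092 -5.56388722] w 0.010657254614998925 q [ 0.4   0.46  0.01 -0.04 -1.24 -0.27]
```

```bash
cat > arc.py <<'E'
import sys
from h import *
from station import arm
from scipy.spatial.transform import Rotation as R
s=arm.get_state();R0=R.from_euler('xyz',s["ee_rot"])
y=.119;ca=np.array([np.cos(y),np.sin(y),0]);cy=np.array([-np.sin(y),np.cos(y),0])
h=np.array([.6835,.0872,.095])+.08*ca; h=h+cy*((s["eef_pos"]-h)@cy)
for a in map(float,sys.argv[1:]):
    t=np.radians(a);b=h+R.from_rotvec(cy*t).apply(-.125*ca+[0,0,.043])
    Rt=R.from_rotvec(cy*t*.5)*R.from_euler('xyz',[np.pi,0,y-np.pi/2])
    print(a,np.round(R0.inv().apply(b+Rt.apply([0,0,.016])-s["eef_pos"])/.3,3),np.round((R0.inv()*Rt).as_rotvec()/np.radians(60),3))
E
python3 arc.py 15 18 21 24 27 30 33 36 39 42 45
```

```text
15.0 [ 0.    -0.001 -0.006] [ 0.004 -0.    -0.   ]
18.0 [-0.    -0.01  -0.026] [-0.021 -0.    -0.   ]
21.0 [-0.    -0.021 -0.046] [-0.046 -0.    -0.   ]
24.0 [-0.    -0.032 -0.065] [-0.071 -0.    -0.   ]
27.0 [-0.    -0.045 -0.084] [-0.096 -0.    -0.   ]
30.0 [-0.    -0.058 -0.102] [-0.121 -0.    -0.   ]
33.0 [-0.    -0.072 -0.119] [-0.146 -0.    -0.   ]
36.0 [-0.    -0.087 -0.135] [-0.171 -0.    -0.   ]
39.0 [-0.    -0.103 -0.151] [-0.196 -0.    -0.   ]
42.0 [-0.    -0.12  -0.165] [-0.221 -0.    -0.   ]
45.0 [-0.    -0.138 -0.179] [-0.246 -0.    -0.   ]
```

```bash
python3 -m inch '1 0 -0.005 -0.016 -0.01 0 0;1 0 -0.01 -0.026 -0.021 0 0;1 0 -0.015 -0.036 -0.033 0 0;1 0 -0.021 -0.046 -0.046 0 0;1 0 -0.026 -0.056 -0.058 0 0;1 0 -0.032 -0.065 -0.071 0 0;1 0 -0.039 -0.075 -0.083 0 0;1 0 -0.045 -0.084 -0.096 0 0;1 0 -0.051 -0.093 -0.108 0 0;1 0 -0.058 -0.102 -0.121 0 0;1 0 -0.058 -0.102 -0.121 0 0'
python3 chk.py;python3 arc.py 30 33 36 39 42 45
python3 - <<'E'
from h import *
from station import arm
for n,(u0,v0,u1,v1) in(("scene",(200,100,370,270)),):
    f=arm.grab_frame(n);np.savez(n+"7.npz",**f);cv2.imwrite(f"pics/{n}7.png",cv2.resize(f["img"][v0:v1,u0:u1,::-1],None,fx=3.5,fy=3.5))
E
```

```text
t: 16.1
eef_pos: [0.6736, 0.0864, 0.1804]
ee_rot: [2.883, -0.0, -1.452]
force: [3.2, -0.8, -10.7]
width: 0.0109
r 0.13246507628667292 lid deg 30.61818054098015 force [  3.18076054  -0.81277688 -10.65437392] w 0.010941504380189532 q [ 0.38  0.56  0.22 -0.07 -1.49 -0.24]
30.0 [-0.     0.002  0.004] [-0.003 -0.     0.   ]
33.0 [ 0.    -0.01  -0.014] [-0.028 -0.     0.   ]
36.0 [ 0.    -0.023 -0.032] [-0.053 -0.     0.   ]
39.0 [ 0.    -0.037 -0.05 ] [-0.078 -0.     0.   ]
42.0 [ 0.    -0.052 -0.066] [-0.103 -0.     0.   ]
45.0 [ 0.    -0.067 -0.082] [-0.128 -0.     0.   ]
```

View pics/scene7.png

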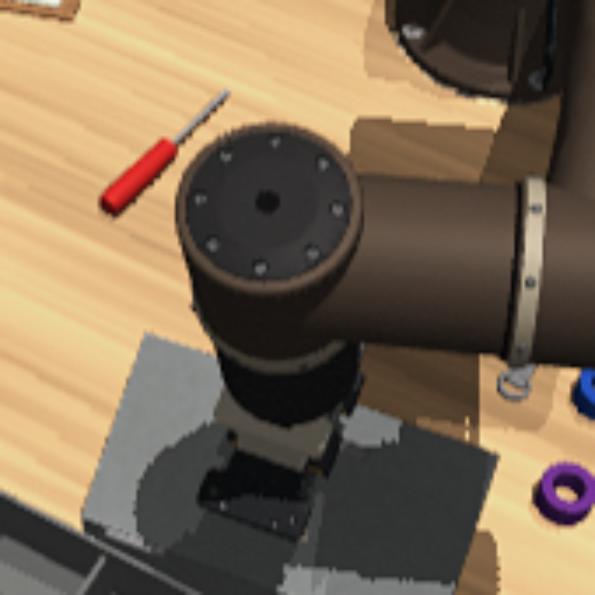

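The lid is rising with the gripper. I continue to 45°.

```bash
python3 -m inch '1 0 -0.005 -0.007 -0.014 0 0;1 0 -0.01 -0.014 -0.028 0 0;1 0 -0.016 -0.023 -0.04 0 0;1 0 -0.023 -0.032 -0.053 0 0;1 0 -0.03 -0.041 -0.065 0 0;1 0 -0.037 -0.05 -0.078 0 0;1 0 -0.044 -0.058 -0.09 0 0;1 0 -0.052 -0.066 -0.103 0 0;1 0 -0.06 -0.074 -0.116 0 0;1 0 -0.067 -0.082 -0.128 0 0;1 0 -0.067 -0.082 -0.128 0 0;1 0 -0.067 -0.082 -0.128 0 0'
python3 chk.py;python3 arc.py 45
python3 - <<'E'
from h import *
from station import arm
np.set_printoptions(precision=4,suppress=True)
for n,(u0,v0,u1,v1) in(("scene",(200,100,370,270)),("top",(140,60,310,230))):
    f=arm.grab_frame(n);np.savez(n+"8.npz",**f);cv2.imwrite(f"pics/{n}8.png",cv2.resize(f["img"][v0:v1,u0:u1,::-1],None,fx=3.5,fy=3.5))
    P=cloud(f);c,s=np.cos(.119),np.sin(.119);d=P[...,:2]-[.6835,.0872]
    X=d[...,0]*c+d[...,1]*s;Y=-d[...,0]*s+d[...,1]*c;Z=P[...,2]
    for lo,hi in((-.145,-.11),(.11,.145)):
        m=(Y>lo)&(Y<hi)&(X>-.05)&(X<.07)&(Z>.11)&(Z<.25)
        if m.sum()>20:
            from scipy.stats import theilslopes
            k=theilslopes(Z[m],X[m]);print(n,lo,m.sum(),np.degrees(np.arctan(k[0])),"z at x=0",k[1])
E
```

```text
t: 17.35
eef_pos: [0.6988, 0.0895, 0.1999]
ee_rot: [2.75, -0.0, -1.451]
force: [-1.7, 0.8, -6.3]
width: 0.011
r 0.13318375005903452 lid deg 45.0065563946736 force [-1.68935722  0.80109203 -6.25160933] w 0.0109508893971861 q [ 0.35  0.68  0.46 -0.09 -1.73 -0.23]
45.0 [ 0.    -0.002  0.002] [-0.001 -0.     0.   ]
scene -0.145 383 -44.09684444246991 z at x=0 0.18403274871396202
scene 0.11 603 -44.04851260437886 z at x=0 0.18480217474883986
top -0.145 256 -43.46471729686189 z at x=0 0.1854565672988983
top 0.11 262 -43.56103748587242 z at x=0 0.18476892999779826
```

View pics/scene8.png

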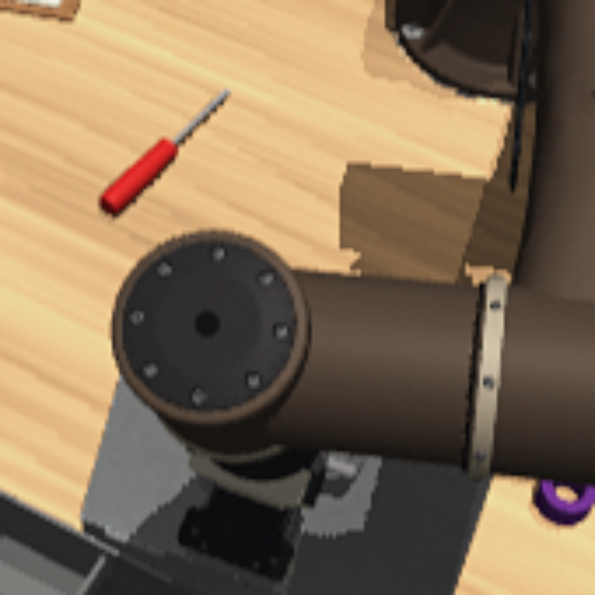

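View pics/top8.png

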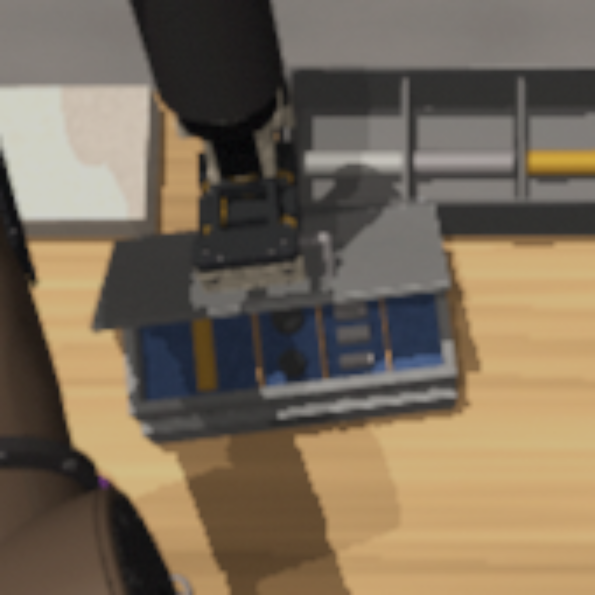

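Depth fits give about 44° and kinematics 45°. The lid is held and the till is open. I raise it about half a degree, recheck it, and check the bystanders.

```bash
python3 -m inch '1 0 -0.002 -0.002 -0.003 0 0;1 0 -0.003 -0.003 -0.005 0 0;1 0 -0.003 -0.003 -0.005 0 0;1 0 -0.003 -0.003 -0.005 0 0;1 0 -0.003 -0.003 -0.005 0 0;1 0 -0.003 -0.003 -0.005 0 0;1 0 -0.003 -0.003 -0.005 0 0;1 0 -0.003 -0.003 -0.005 0 0'
python3 chk.py
python3 - <<'E'
from h import *
from station import arm
from scipy.stats import theilslopes
for n in("scene","top"):
    f=arm.grab_frame(n);np.savez(n+"9.npz",**f);cv2.imwrite(f"pics/{n}9.png",f["img"][...,::-1])
    P=cloud(f);c,s=np.cos(.119),np.sin(.119);d=P[...,:2]-[.6835,.0872]
    X=d[...,0]*c+d[...,1]*s;Y=-d[...,0]*s+d[...,1]*c;Z=P[...,2]
    for lo,hi in((-.145,-.11),(.11,.145)):
        m=(Y>lo)&(Y<hi)&(X>-.05)&(X<.07)&(Z>.11)&(Z<.25)
        k=theilslopes(Z[m],X[m]);print(n,lo,m.sum(),np.degrees(np.arctan(k[0])),k[1])
    m=(abs(Z-.055)<.006)&(X<-.07)&(X>-.22)&(abs(Y)<.145)
    print("panel",m.sum(),X[m].min() if m.any() else None)
E
```

```text
t: 18.25
eef_pos: [0.6998, 0.0895, 0.2004]
ee_rot: [2.745, -0.0, -1.451]
force: [-4.2, 2.3, -1.1]
width: 0.0107
r 0.1331557987439002 lid deg 45.50393205957947 force [-4.2229852   2.25649099 -1.13592747] w 0.01065962979662643 q [ 0.35  0.69  0.47 -0.09 -1.74 -0.23]
scene -0.145 360 -44.16667369426986 0.185142961733324
scene 0.11 584 -44.84669788877818 0.1853622242962298
panel 0 None
top -0.145 248 -44.05601170966046 0.1878562412950167
top 0.11 255 -44.09498055339776 0.18696313931718506
panel 332 -0.09093857911683524
```

View pics/scene9.png

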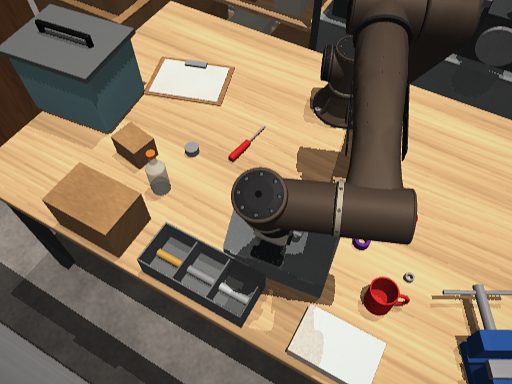

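View pics/top9.png

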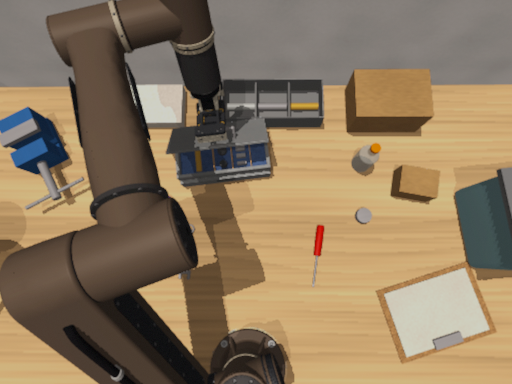

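```bash
python3 - <<'E'
from station import arm
print(arm.job_done())
E
```

```text
the job is handed in; nothing more can be done
None
```

The job is handed in: the ring gauge is in the shut drawer, and the gripper is holding the chest's lid open at about 45°.

- **Ring gauge:** I lowered it until the force reading showed the drawer floor carrying it, then let go. The picture taken before shutting the drawer showed it lying flat.
- **Drawer:** I pushed it to its hard stop. The last top view puts the panel's front at −91 mm; fully shut is −92 mm.
- **Lid:** I pinched the handle bar and raised it along its arc, finishing at 18.4 s on the robot's clock.
    - **Angle:** My two measurements disagree slightly. The arm's position gives 45.5°, while the camera depth fits give 44.1° to 44.8°.
    - **Hold:** Grip width is about 11 mm on the 12 mm bar, and the final force on the tool is about 5 N.
- **Bystanders:** Everything visible in the last pictures is where it started. The arm hid the blue and red rings and part of the wrench, so I couldn't check those at the end. It did not go near them after placing the ring.

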